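# Invert a rinsed centrifuge bottle onto the free drying peg

### The arm

A 6-joint arm with a two-finger parallel gripper is mounted at the origin on the work surface. World frame = base frame: x ahead of the robot, y to its left, z up, the work surface at z = 0. Lengths are in m, angles in rad, forces in N, time in s.
With the tool pointing down it reaches from about 0.35 to 0.8 m from the base axis. Payload 7.3 kg.
Tool frame: the origin (TCP) lies midway between the tips of the shut fingers; the grasp point (between the pads) lies r.hold_point_z behind it (r.hold_point_z is the distance from the TCP to the grasp point, in m); z points along the fingers, y is the line along which they close (so a half turn about z gives the same grasp; the last joint's range is limited). The gripper opens to 85 mm and grips with 20 to 120 N. Pads are 22 mm wide; open, the fingers measure 114 mm over their backs; the gripper's body (76 mm by 85 mm) begins 54 mm behind the grasp point. The pads swing forward as they close: fully open they stand 13 mm farther back than shut.
Start: joints at [1.163, 0.342, 1.524, -0, 1.275, -0.146], TCP at [0.136, 0.507, 0.231] pointing down, gripper open.
Joint ranges: [-2.53, 2.53], [-0.77, 2.02], [0.04, 2.7], [-1, 4.14], [0.28, 2.66], [-3.11, 3.11]. Speed limits (rad/s): [2.57, 2.57, 3.14, 3.14, 3.14, 3.14].

### API

Orientations are given as a 3x3 rotation matrix whose columns are the frame's x, y, z axes.
In Python, from bench import r, eyes, order gives the robot as it stands.
- The arm moves only by the tool step_arm, never from a script. Its argument "deltas" is a list that holds one entry, the list of rows, each a list of 7 numbers: the turn, a rotation vector about the tool's x, y, z each as a share of 90 degrees, from -1 to 1, then the shift along the tool's x, y, z each as a share of 100 mm, from -1 to 1, then the opening, from -1 (shut) to 1 (fully open). In form: [[[ax, ay, az, tx, ty, tz, jaw], ...]]. A call has 1 to 8 rows; each row is the pose to reach, as a shift and turn from the pose commanded when the call began, along the tool's axes at that moment; what a row does not reach only later rows make up. A row lasts 1/12 s, in which the tool goes at most 41.7 mm and 7.16 degrees, less where a joint would pass 70% of its speed; a pose out of reach is approached as far as the arm can. A call with a number of a shift or a turn outside -1 to 1 is refused whole. A call with a gripper value outside its range is refused whole. The fingers move at their own pace and stop on an object; "newtons" is the grip in N (left out, the last holds). Time passes only in rows, so rows that repeat a pose let the fingers close. It gives the time, the measured TCP pose, the force, the opening and the grip force at its end, in the units of the state.
- r.get_obs(): the state, without advancing time (a new reading comes with each control period).
- eyes.get_image(name): name is "scene" or "top" or "wrist"; returns (picture, depth): 400x640x3 uint8, red, green, blue; 400x640 float32, m along the optical axis (not along the pixel's ray), 0 where there is no reading.
- eyes.calibration(name): a dict with "intrinsics" (3x3 intrinsics, pixels), "rvec" (rotation vector, rad) and "tvec" (3), from world to camera coordinates, as OpenCV has them. Camera axes: x right, y down, z forward; pixel columns grow to the right and rows downward; lengths in m; the calibration is good to about 2 mm. The wrist camera is an equidistant fisheye: a pixel r from the principal point sees the ray r / f radians off the axis. A picture is of the moment at which its call begins: read the wrist's pose just before it. calibration takes no time and is no camera call; for the wrist camera it gives the pose at the moment of the call.
- order.hand_in(): hands the job in; it is judged then, once.
The state is a dict: "time_s": time; "joints": joint angles; "qd": joint speeds; "tau": joint torques, N m; "tool_pos": TCP position; "ee_rot": TCP orientation; "ft_force": force on the tool from outside, world axes, zero at the start; "torque": the same for the moment, N m; "finger_gap": finger opening in m; "grip_force": force on a finger pad.
Only numpy, scipy, OpenCV 4.12 (cv2) and the standard library are available. Lean on these libraries where they do the work, as an engineer would, in place of code of your own. Each camera call takes 0.05 s, during which the arm holds its last target. There are 200 camera calls.

### The job

The rinsed, open centrifuge bottle lies in the sloped draining cradle. Take it out, turn it mouth down and lower it gently over the free drying peg, all the way until its rim sits flat on the round foot of that stand, then let go of it. Do not drop it on, and leave the other bottle on its peg and the loose things on the bench where they are.

Things in the scene. Friction and masses are not known exactly. Their poses are not given: they have to be found in the camera images.
- bottle: the open centrifuge bottle to move: milky white plastic, hollow, round, 90 g, 120 mm long. Origin: centre of its closed flat end; z runs towards the mouth. Diameter 58 mm from z = 0 to 85 mm, shoulder to 97 mm, then a neck 44 mm outside, 36 mm inside, to the mouth at 120 mm; closed end 5 mm thick. At the start it lies in the cradle, mouth lower, axis 20 degrees below level
- bottle_mouth (a point): centre of the bottle's open mouth, in the plane of the rim, 120 mm from the closed end
- cradle: fixed steel draining cradle, base 180 x 62 x 8 mm. Origin: centre of its underside, below the bottle's middle; x points level the way the mouth looks. Two 10 mm rods 36 mm apart carry the bottle from below; a low cross bar stands just in front of the mouth's lower edge, so lift straight up. Bottle axis 86 mm above the bench at the closed end, 45 mm at the mouth
- free_stand: fixed drying stand without a bottle on it: a round steel foot 110 mm in diameter and 12 mm thick with an upright white peg at its centre. Origin: centre of the underside, z up. Peg 18 mm in diameter, tapering over its last 20 mm to 8 mm at the tip, 97 mm above the bench (85 mm above the foot's top face)
- free_stand_seat (a point): point on the peg's axis at the top face of the free stand's foot, where the centre of the bottle's mouth belongs, 12 mm above the bench
- free_stand_tip (a point): top of the free stand's peg
- used_stand: fixed stand like the free one, already holding another bottle. Origin: centre of the underside
- dry_bottle: loose bottle of the same make already upside down on the used stand: leave it there. Origin: centre of its closed end, which is on top, 132 mm above the bench; z axis towards its mouth (down)
- beaker: loose open glass beaker, 70 mm in diameter, 95 mm high, farther away than the stands: leave alone. Origin: centre of the underside
- reagent: loose capped amber bottle, 66 mm in diameter, 150 mm high, farther away than the stands: leave alone. Origin: centre of the underside
- bottle_cap: loose white screw cap lying on the bench nearer the robot, 52 mm in diameter, 20 mm high: leave alone. Origin: centre of the underside
Not all that is in view belongs to the job. What is shaped like the bottle but purple is not meant. What is shaped like the free_stand but red is not meant.

How it is judged:
By the outcome, as a careful person would: the job done as asked, in the order asked, and still so for the second after the job is handed in, with the robot touching nothing.
It also fails if it takes over 48 s, if anything falls off the work surface, if the arm or the gripper's body presses on something with over 40 N, if the wrist force passes 120 N, or if a joint passes its speed limit or range.

## Working session

There is one attempt and no reset: what is moved stays moved. The work goes in short steps, Python scripts to look and compute and a tool call to move; the robot and the scene stay as the last step left them, time stands still between calls to the robot, and variables do not carry over. Pictures are saved under pics/ and viewed, at most 10 in all, crops included, and the job is handed in when it is done.

Besides the shell and the picture viewer there is one more tool, called after "Request:" by a JSON object that holds its "api" and its "payload". step_arm: Moves the arm, as the interface text tells. Shift numbers are shares of 100 mm and turn numbers shares of 90 degrees, none past 1 either way. Its arguments: {"type":"object","properties":{"deltas":{"type":"array"},"newtons":{"type":"number"}},"required":["deltas"]}

```bash
mkdir -p pics; ls
python3 - <<'E'
from bench import r,eyes,order
import cv2,numpy as np
for n in("scene","top"):
    p,d=eyes.get_image(n); np.savez(''+n+'.npz',p=p,d=d,**eyes.calibration(n))
    cv2.imwrite(f'pics/{n}1.png',p[:,:,::-1])
print(r.get_obs(),r.hold_point_z)
E
```

```text
pics
{'time_s': 0.1, 'joints': array([ 1.16300525e+00,  3.42630200e-01,  1.52493258e+00,  4.12082797e-05,
        1.27537151e+00, -1.45992523e-01]), 'qd': array([ 0.00091362, -0.00082539, -0.00292841, -0.00068977,  0.00062617,
       -0.00176797]), 'tau': array([ 2.65261233e-04, -4.34446192e+01, -2.46491539e+01, -2.61742171e-04,
        4.66446843e-03,  4.95801714e-05]), 'tool_pos': array([0.13570117, 0.50679468, 0.23070343]), 'ee_rot': array([[-9.65922863e-01,  2.58829479e-01, -5.68261689e-04],
       [ 2.58829997e-01,  9.65922126e-01, -1.21599068e-03],
       [ 2.34162306e-04, -1.32163637e-03, -9.99999099e-01]]), 'ft_force': array([-0.52050913,  1.1354881 ,  0.74078466]), 'torque': array([0.02042353, 0.00131202, 0.04173843]), 'grip_force': 0.0, 'finger_gap': 0.08547634427656285} 0.0187
```

View pics/scene1.png

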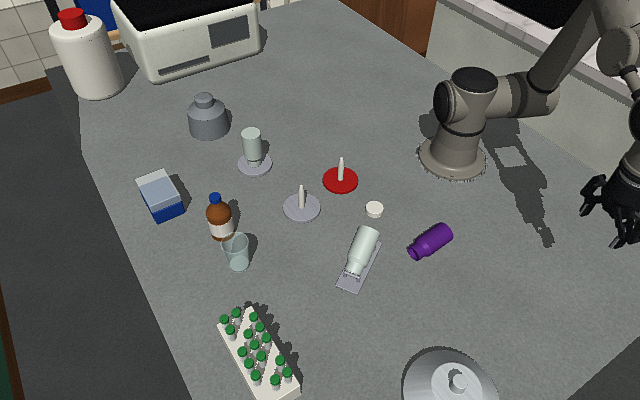

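View pics/top1.png

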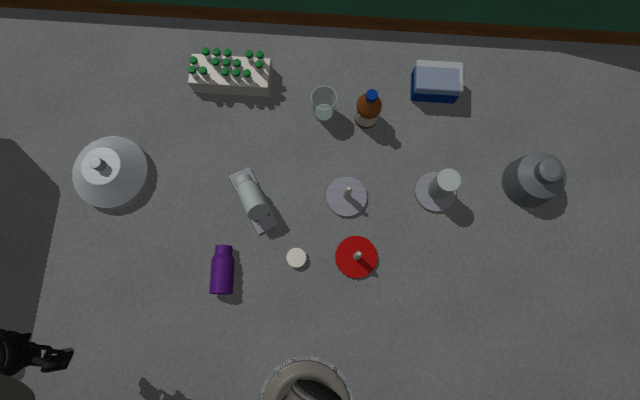

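The scene view shows the white bottle in the cradle at (363,250), top view (253,197), with the neck pointing away from the robot. The purple bottle is at top (222,270). There are three stands in the top view: grey and empty at (347,197), red at (357,257), and grey holding a bottle at (437,190). The empty grey stand fits "free", and the white bottle in the cradle is the one to move. I'll confirm both in a crop and measure.

```bash
cat > h.py <<'E'
import numpy as np,cv2
def cloud(z):
    """world xyz per pixel for a pinhole camera record"""
    K,d=z['intrinsics'],z['d']; R=cv2.Rodrigues(z['rvec'])[0]
    v,u=np.indices(d.shape)
    c=np.stack([(u-K[0,2])/K[0,0]*d,(v-K[1,2])/K[1,1]*d,d],-1)
    w=(c-z['tvec'].reshape(3))@R; w[d==0]=np.nan
    return w
E
python3 - <<'E'
from h import *
from scipy.optimize import least_squares
T=np.load('top.npz');S=np.load('scene.npz');wt=cloud(T);ws=cloud(S)
np.set_printoptions(precision=4,suppress=True)
cv2.imwrite('pics/crop1.png',cv2.resize(T['p'][140:280,200:400,::-1],None,fx=4,fy=4,interpolation=cv2.INTER_CUBIC))
print('table z',wt[300,200],ws[300,300],'cap',wt[258,297])
for n,(u,v) in dict(bot=(253,197),closed=(262,212),neck=(243,178),peg=(348,189),foot=(340,205),foot2=(347,212),used=(448,180),red=(340,262),beaker=(323,100),reag=(368,105)).items(): print(n,wt[v,u])
# foot circle
for nm,w,(u,v) in(('top',wt,(347,197)),('scene',ws,(301,207))):
    q=w[v-40:v+40,u-40:u+40].reshape(-1,3); q=q[~np.isnan(q[:,0])]
    q0=wt[197,340]; f=q[(abs(q[:,2]-.012)<.004)&(np.hypot(*(q[:,:2]-wt[205,345][:2]).T)<.09)]
    c,rad=cv2.minEnclosingCircle(f[:,:2].astype(np.float32)*1000);print(nm,'foot',len(f),c,rad,f[:,2].mean())
    pg=q[(q[:,2]>.03)&(np.hypot(*(q[:,:2]-np.array(c)/1000).T)<.03)];print(' peg',len(pg),pg.mean(0),pg[:,2].max())
# bottle: white-ish points above cradle rods
P=[]
for w,(u,v) in((wt,(253,197)),(ws,(363,250))):
    q=w[v-40:v+40,u-40:u+40].reshape(-1,3); q=q[~np.isnan(q[:,0])]
    q=q[(q[:,2]>.055)&(np.hypot(*(q[:,:2]-wt[197,253][:2]).T)<.075)];P.append(q);print(len(q),q.min(0),q.max(0))
np.save('bp.npy',np.vstack(P))
def res(p,q):
    x,y,h,a,t=p; d=np.array([np.cos(a)*np.cos(t),np.sin(a)*np.cos(t),-np.sin(t)])
    e=q-[x,y,h]; s=e@d; rr=np.linalg.norm(e-s[:,None]*d,axis=1)
    return rr-.029, s
for nm,q in(('top',P[0]),('scene',P[1]),('both',np.vstack(P))):
    c=q.mean(0);a0=np.arctan2(*(wt[178,243]-wt[212,262])[[1,0]])
    p=least_squares(lambda p:res(p,q)[0],[c[0],c[1],.065,a0,.35],loss='soft_l1',f_scale=.002).x
    e,s=res(p,q);b=abs(e)<.004
    d=np.array([np.cos(p[3])*np.cos(p[4]),np.sin(p[3])*np.cos(p[4]),-np.sin(p[4])])
    print(nm,p,np.degrees(p[3:]),'body s',np.percentile(s[b],[0,1,99,100]),'all s',np.percentile(s,[0,1,99,100]),'start',p[:3]+d*np.percentile(s[b],1),b.mean())
E
```

```text
table z [0.2336 0.2863 0.0051] [0.6897 0.1828 0.0002] cap [0.3542 0.0468 0.0228]
bot [0.489  0.161  0.1042]
closed [0.4582 0.1396 0.0766]
neck [0.546  0.1985 0.063 ]
peg [ 0.5253 -0.0703  0.1002]
foot [ 0.502  -0.0561  0.012 ]
foot2 [ 0.4835 -0.0754  0.0163]
used [ 0.5553 -0.3076  0.132 ]
red [ 0.3518 -0.0642  0.0142]
beaker [0.7945 0.0076 0.0221]
reag [ 0.7432 -0.109   0.118 ]
top foot 1117 (497.9113464355469, -73.3646469116211) 83.76946258544922 0.012688196950414407
 peg 52 [ 0.5221 -0.0696  0.0703] 0.10075024020757971
scene foot 729 (499.3733215332031, -71.65518188476562) 86.35875701904297 0.012935911358463925
 peg 25 [ 0.5255 -0.066   0.0666] 0.09919579089427452
939 [0.4363 0.1243 0.0554] [0.5532 0.2155 0.1154]
924 [0.4447 0.1252 0.0551] [0.5564 0.2173 0.1134]
top [ 0.6289  0.2565 -0.0149  0.5578  0.4648] [31.9604 26.632 ] body s [-0.2315 -0.2295 -0.1275 -0.1183] all s [-0.2315 -0.23   -0.1204 -0.117 ] start [0.4549 0.1479 0.088 ] 0.7326943556975506
scene [ 1.1759  0.5897 -0.3541  0.5521  0.4827] [31.6316 27.6575] body s [-0.9528 -0.9513 -0.8462 -0.8433] all s [-0.9528 -0.9513 -0.8458 -0.8427] start [0.4585 0.1478 0.0875] 0.9101731601731602
both [ 1.5055  0.7917 -0.5465  0.5505  0.4759] [31.5414 27.2678] body s [-1.3881 -1.3856 -1.2789 -1.2749] all s [-1.3881 -1.3861 -1.2772 -1.2736] start [0.4558 0.1474 0.0883] 0.8191089640365002
```

View pics/crop1.png

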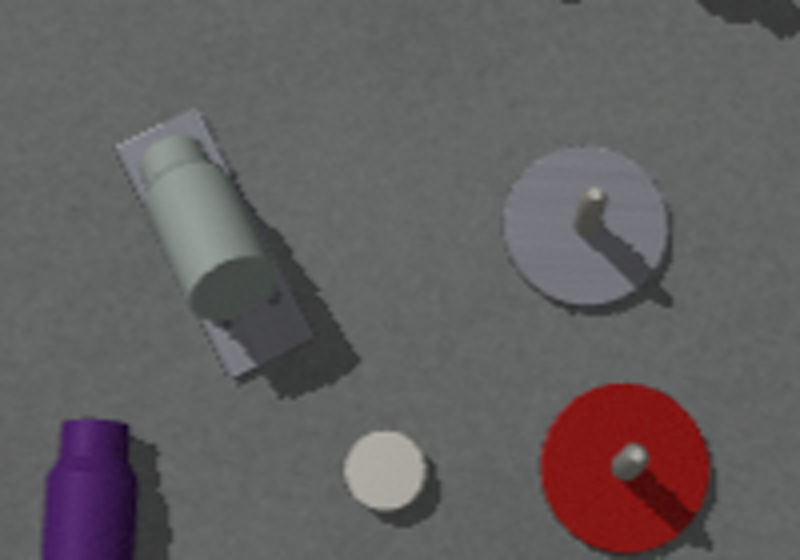

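The crop shows the white bottle on the grey cradle, its closed end at crop (232,290) and its mouth at (170,145). The bare grey stand is at crop (585,226), with its peg tip at (596,192). The red stand and purple bottle are separate, so both targets are confirmed. Next I'll refine the poses using the known geometry.

Run:
```python
from h import *
from scipy.optimize import least_squares
np.set_printoptions(precision=4,suppress=True)
T=np.load('top.npz');S=np.load('scene.npz');wt=cloud(T);ws=cloud(S)
t=np.radians(20)
def res(p,q):
    d=np.array([np.cos(p[2])*np.cos(t),np.sin(p[2])*np.cos(t),-np.sin(t)])
    e=q-[p[0],p[1],.086+(p[3] if len(p)>3 else 0)]; s=e@d; rr=np.linalg.norm(e-s[:,None]*d,axis=1)
    R=np.interp(s,[85,97],[29,22]) if 0 else np.interp(s,[.085,.097],[.029,.022])
    return np.where(s>0,np.maximum(rr-R,-s),np.hypot(s,np.maximum(rr-R,0)))
for w,(u,v) in((wt,(253,197)),(ws,(363,250))):
    q=w[v-40:v+40,u-40:u+40].reshape(-1,3); q=q[~np.isnan(q[:,0])]
    q=q[(q[:,2]>.06)&(np.hypot(*(q[:,:2]-[.489,.161]).T)<.085)]
    for k in(3,4):
        f=least_squares(lambda p:res(p,q),[.445,.135,.55,0][:k],loss='soft_l1',f_scale=.002);print(k,f.x,np.degrees(f.x[2]),np.median(abs(f.fun)))
def ray(z,u,v,h):
    R=cv2.Rodrigues(z['rvec'])[0];c=-R.T@z['tvec'].reshape(3);d=R.T@np.linalg.inv(z['intrinsics'])@[u,v,1];return c+d*(h-c[2])/d[2]
print('foot',ray(T,346.4,196.4,.012),'tip',ray(T,348.8,187.5,.097),'tip scene',ray(S,301.5,185,.097))
def pres(p,q):
    R=np.interp(q[:,2],[.077,.097],[.009,.004]);return np.hypot(q[:,0]-p[0],q[:,1]-p[1])-R
for w,(u,v) in((wt,(347,193)),(ws,(301,197))):
    q=w[v-25:v+25,u-25:u+25].reshape(-1,3);q=q[(q[:,2]>.03)&(np.hypot(*(q[:,:2]-[.52,-.07]).T)<.03)]
    f=least_squares(lambda p:pres(p,q),[.52,-.07],loss='soft_l1',f_scale=.002);print('peg',f.x,len(q),np.median(abs(f.fun)))
# foot mask in each image by ray from circle edges: brightness segmentation
for nm,z,(u,v) in(('top',T,(346,197)),('scene',S,(301,208))):
    g=cv2.cvtColor(z['p'],cv2.COLOR_RGB2GRAY)[v-30:v+30,u-30:u+30]
    m=(g>np.median(g)*1.2).astype(np.uint8);n,l,st,ce=cv2.connectedComponentsWithStats(m)
    i=1+st[1:,4].argmax();c=max(cv2.findContours((l==i).astype(np.uint8),0,1)[0],key=len)[:,0]+[u-30,v-30]
    P=np.array([ray(z,a,b,.012)[:2] for a,b in c]);f=least_squares(lambda p:np.hypot(*(P-p).T)-.055,[.5,-.07],loss='soft_l1',f_scale=.002)
    print(nm,'foot circ',f.x,np.median(abs(f.fun)),len(P))
```

```text
3 [0.4542 0.1471 0.5742] 32.897057895333674 0.0019591554556697803
4 [ 0.4548  0.1476  0.564  -0.0031] 32.31467287997947 0.0013795618141258996
3 [0.4497 0.143  0.5407] 30.98075774755647 0.0016620107752444852
4 [ 0.4524  0.1449  0.537  -0.0018] 30.76807707875108 0.0015834312236769725
foot [ 0.5265 -0.0719  0.012 ] tip [ 0.53   -0.0723  0.097 ] tip scene [ 0.5264 -0.073   0.097 ]
peg [ 0.5283 -0.0704] 68 0.00035323581085157027
peg [ 0.53   -0.0719] 117 0.0006788962183659408
top foot circ [ 0.5322 -0.1264] 0.002993451708633365 10
scene foot circ [ 0.4691 -0.0825] 0.0069603518047645155 50
```

```bash
cat >> h.py <<'E'
from scipy.spatial.transform import Rotation as Ro
C=np.array([.4525,.1457,.086]); SEAT=np.array([.528,-.0717,.012])
def frame(az,dep):
    """tool z at azimuth az, depression dep (deg), y level"""
    a,e=np.radians([az,dep]); z=np.array([np.cos(a)*np.cos(e),np.sin(a)*np.cos(e),-np.sin(e)])
    y=np.array([-np.sin(a),np.cos(a),0]); return np.stack([np.cross(y,z),y,z],1)
def go(p,R):
    """turn and shift in the tool's axes and units that lead to pose p,R"""
    from bench import r
    o=r.get_obs(); R0=o['ee_rot']
    print('t',round(o['time_s'],2),'pos',o['tool_pos'].round(4),'F',o['ft_force'].round(1),'gap',round(o['finger_gap'],4),'q',o['joints'].round(2))
    rv=Ro.from_matrix(R0.T@R).as_rotvec()/(np.pi/2); sh=R0.T@(p-o['tool_pos'])/.1
    print('turn',rv.round(3),'shift',sh.round(3),'largest',abs(sh).max().round(2))
E
cat > pre.py <<'E'
from h import *
import sys
az,dep,back=31.6,55,float(sys.argv[1]); R=frame(az,dep)
a,t=np.radians([az,20]); d=np.array([np.cos(a)*np.cos(t),np.sin(a)*np.cos(t),-np.sin(t)])
go(C+.032*d+(.022-back)*R[:,2],R)
E
python3 pre.py .12
```

```text
t 0.1 pos [0.1357 0.5068 0.2307] F [-0.5  1.1  0.7] gap 0.0855 q [ 1.16  0.34  1.52  0.    1.28 -0.15]
turn [-0.159 -0.367 -0.501] shift [-3.815 -2.857  0.757] largest 3.82
```

Request:
{"api": "step_arm", "payload": {"deltas": [[[-0.01, -0.02, -0.03, -0.25, -0.19, -0.05, 1], [-0.02, -0.05, -0.07, -0.55, -0.42, -0.1, 1], [-0.03, -0.07, -0.1, -0.8, -0.6, -0.1, 1], [-0.04, -0.09, -0.12, -1, -0.75, -0.1, 1]]], "newtons": 40}}

```text
time_s: 0.43
tool_pos: [0.2138, 0.4072, 0.2412]
ee_rot: [[-0.986, 0.067, 0.151], [0.073, 0.997, 0.038], [-0.148, 0.049, -0.988]]
ft_force: [-0.1, 0.7, 0.5]
finger_gap: 0.0854
grip_force: 0.0
```

```bash
python3 pre.py .12
```

```text
t 0.43 pos [0.2138 0.4072 0.2412] F [-0.1  0.7  0.5] gap 0.0854 q [ 0.99  0.16  1.76 -0.12  1.11 -0.46]
turn [-0.119 -0.275 -0.38 ] shift [-2.209 -2.64   1.07 ] largest 2.64
```

Request:
{"api": "step_arm", "payload": {"deltas": [[[-0.01, -0.03, -0.04, -0.2, -0.25, 0.02, 1], [-0.02, -0.06, -0.08, -0.4, -0.5, 0.05, 1], [-0.03, -0.08, -0.11, -0.6, -0.75, 0.1, 1], [-0.04, -0.1, -0.14, -0.8, -0.95, 0.15, 1]]]}}

```text
time_s: 0.77
tool_pos: [0.2875, 0.307, 0.2332]
ee_rot: [[-0.94, -0.162, 0.3], [-0.136, 0.985, 0.106], [-0.313, 0.059, -0.948]]
ft_force: [0.1, 0.2, 0.5]
finger_gap: 0.0854
grip_force: 0.0
```

```bash
python3 pre.py .12
```

```text
t 0.77 pos [0.2875 0.307  0.2332] F [0.1 0.2 0.5] gap 0.0854 q [ 0.73 -0.    2.   -0.16  0.85 -0.91]
turn [-0.078 -0.176 -0.239] shift [-0.861 -2.     0.981] largest 2.0
```

Request:
{"api": "step_arm", "payload": {"deltas": [[[-0.01, -0.02, -0.03, -0.1, -0.22, 0.1, 1], [-0.02, -0.04, -0.06, -0.2, -0.45, 0.2, 1], [-0.03, -0.07, -0.09, -0.3, -0.7, 0.3, 1], [-0.04, -0.09, -0.12, -0.4, -0.95, 0.4, 1]]]}}

```text
time_s: 1.1
tool_pos: [0.347, 0.2299, 0.2035]
ee_rot: [[-0.851, -0.339, 0.402], [-0.284, 0.94, 0.19], [-0.442, 0.048, -0.896]]
ft_force: [-0.1, 0.6, 0.4]
finger_gap: 0.0851
grip_force: 0.0
```

```bash
python3 pre.py .1
```

```text
t 1.1 pos [0.347  0.2299 0.2035] F [-0.1  0.6  0.4] gap 0.0851 q [ 0.38 -0.05  2.19  0.05  0.54 -1.57]
turn [-0.041 -0.093 -0.128] shift [-0.244 -1.21   0.778] largest 1.21
```

Run:
```python
from h import *
from scipy.optimize import least_squares
D=[((.1357,.5068,.2307),(-.0006,-.0012,-1),.3426,1.5249),((.2138,.4072,.2412),(.151,.038,-.988),.16,1.76),((.2875,.307,.2332),(.3,.106,-.948),-.0,2.0),((.347,.2299,.2035),(.402,.19,-.896),-.05,2.19)]
def f(p):
    d1,a1,a2,a3,L=p;o=[]
    for P,z,q2,q3 in D:
        w=np.array(P)-L*np.array(z);o+=[np.hypot(w[0],w[1])-a1-a2*np.sin(q2)-a3*np.sin(q2+q3),w[2]-d1-a2*np.cos(q2)-a3*np.cos(q2+q3)]
    return o+[.1*a1]
s=least_squares(f,[.3,0,.4,.4,.25]);print(s.x.round(3),np.abs(s.fun).max())
d1,a1,a2,a3,L=s.x
az=31.6;t=np.radians(20);a=np.radians(az);d=np.array([np.cos(a)*np.cos(t),np.sin(a)*np.cos(t),-np.sin(t)])
def ik(P,R):
    w=P-L*R[:,2];r=np.hypot(*w[:2])-a1;h=w[2]-d1;D2=r*r+h*h
    q3=np.arccos(np.clip((D2-a2**2-a3**2)/2/a2/a3,-1,1));q2=np.arctan2(r,h)-np.arctan2(a3*np.sin(q3),a2+a3*np.cos(q3))
    q1=np.arctan2(w[1],w[0]);g=q2+q3;fo=np.array([np.cos(q1)*np.sin(g),np.sin(q1)*np.sin(g),np.cos(g)])
    return np.round([q1,q2,q3,np.arccos(fo@R[:,2])],2)
for dep in(55,60,65,70,75):
    R=frame(az,dep);G=C+.032*d
    print(dep,[ik(G+(.022-b)*R[:,2],R) for b in(0,.1)],'lifted',ik(G+[0,0,.12]+.022*R[:,2],R))
    phi=dep-20
    for paz in(180+31.6,240,270): # bottle down; tool tilt back
        R=frame(paz,90-phi);G=SEAT+[0,0,.088]
        print('   place',paz,ik(G+.022*R[:,2],R),'above',ik(G+[0,0,.12]+.022*R[:,2],R))
```

```text
[0.152 0.016 0.504 0.357 0.29 ] 0.0017178648676859365
55 [array([0.23, 0.39, 2.32, 0.24]), array([0.17, 0.12, 2.33, 0.24])] lifted [0.23 0.15 2.15 0.32]
   place 211.6 [0.01 0.76 1.4  1.53] above [0.01 0.65 1.24 1.78]
   place 240 [0.1  0.68 1.58 1.31] above [0.1  0.55 1.42 1.56]
   place 270 [0.15 0.57 1.81 1.01] above [0.15 0.42 1.65 1.25]
60 [array([0.25, 0.38, 2.26, 0.15]), array([0.2 , 0.13, 2.25, 0.32])] lifted [0.25 0.16 2.08 0.42]
   place 211.6 [0.03 0.8  1.35 1.61] above [0.03 0.69 1.2  1.86]
   place 240 [0.13 0.71 1.55 1.38] above [0.13 0.59 1.41 1.61]
   place 270 [0.19 0.59 1.81 1.06] above [0.19 0.44 1.66 1.28]
65 [array([0.26, 0.38, 2.19, 0.19]), array([0.23, 0.15, 2.16, 0.43])] lifted [0.26 0.18 2.02 0.54]
   place 211.6 [0.04 0.85 1.31 1.7 ] above [0.04 0.73 1.17 1.93]
   place 240 [0.15 0.75 1.53 1.45] above [0.15 0.62 1.4  1.66]
   place 270 [0.22 0.62 1.81 1.12] above [0.22 0.46 1.68 1.31]
70 [array([0.28, 0.39, 2.13, 0.3 ]), array([0.25, 0.18, 2.07, 0.56])] lifted [0.28 0.21 1.95 0.65]
   place 211.6 [0.05 0.89 1.27 1.78] above [0.05 0.77 1.14 2.  ]
   place 240 [0.17 0.79 1.51 1.51] above [0.17 0.65 1.39 1.72]
   place 270 [0.25 0.66 1.81 1.17] above [0.25 0.49 1.69 1.35]
75 [array([0.29, 0.41, 2.06, 0.42]), array([0.27, 0.22, 1.99, 0.68])] lifted [0.29 0.24 1.89 0.77]
   place 211.6 [0.06 0.93 1.23 1.86] above [0.06 0.81 1.11 2.07]
   place 240 [0.18 0.82 1.49 1.58] above [0.18 0.69 1.38 1.77]
   place 270 [0.27 0.69 1.81 1.23] above [0.27 0.52 1.7  1.4 ]
```

```bash
sed -i 's/31.6,55/31.6,78/' pre.py; python3 pre.py .1
```

```text
t 1.1 pos [0.347  0.2299 0.2035] F [-0.1  0.6  0.4] gap 0.0851 q [ 0.38 -0.05  2.19  0.05  0.54 -1.57]
turn [-0.014  0.161 -0.134] shift [-0.548 -1.146  0.793] largest 1.15
```

Request:
{"api": "step_arm", "payload": {"deltas": [[[-0.01, 0.05, -0.04, -0.15, -0.3, 0.15, 1], [-0.01, 0.1, -0.08, -0.3, -0.6, 0.3, 1], [-0.01, 0.14, -0.11, -0.45, -0.85, 0.5, 1], [-0.01, 0.16, -0.13, -0.55, -1, 0.7, 1], [-0.01, 0.16, -0.13, -0.55, -1, 0.7, 1], [-0.01, 0.16, -0.13, -0.55, -1, 0.7, 1]]]}}

```text
time_s: 1.6
tool_pos: [0.4561, 0.1659, 0.1593]
ee_rot: [[-0.839, -0.514, 0.176], [-0.503, 0.858, 0.105], [-0.205, -0.001, -0.979]]
ft_force: [-0.3, 1.9, 0.6]
finger_gap: 0.0856
grip_force: 0.0
```

```bash
python3 pre.py .1
```

```text
t 1.6 pos [0.4561 0.1659 0.1593] F [-0.3  1.9  0.6] gap 0.0856 q [ 0.14  0.25  1.91  0.11  0.8  -2.04]
turn [-0.002 -0.002 -0.007] shift [ 0.012 -0.153  0.079] largest 0.15
```

Request:
{"api": "step_arm", "payload": {"deltas": [[[0, 0, 0, 0, -0.15, 0.05, 1], [0, 0, 0, 0, -0.15, 0.05, 1]]]}}

```text
time_s: 1.77
tool_pos: [0.464, 0.1538, 0.1558]
ee_rot: [[-0.838, -0.516, 0.179], [-0.505, 0.857, 0.105], [-0.208, -0.002, -0.978]]
ft_force: [-0.2, -0.3, -0.4]
finger_gap: 0.0857
grip_force: 0.0
```

```bash
python3 pre.py 0
python3 - <<'E'
from bench import eyes
import cv2
p,d=eyes.get_image('wrist');cv2.imwrite('pics/w1.png',p[:,:,::-1]);c=eyes.calibration('wrist');print(c)
E
```

```text
t 1.77 pos [0.464  0.1538 0.1558] F [-0.2 -0.3 -0.4] gap 0.0857 q [ 0.11  0.26  1.9   0.12  0.79 -2.08]
turn [-0.003 -0.    -0.006] shift [ 0.01  -0.004  1.043] largest 1.04
{'intrinsics': array([[309.70691629,   0.        , 316.50978128],
       [  0.        , 309.70691629, 203.43880248],
       [  0.        ,   0.        ,   1.        ]]), 'rvec': array([-1.37698513, -2.43789208, -0.66780507]), 'tvec': array([ 0.10749776, -0.4575346 ,  0.05150303])}
```

View pics/w1.png

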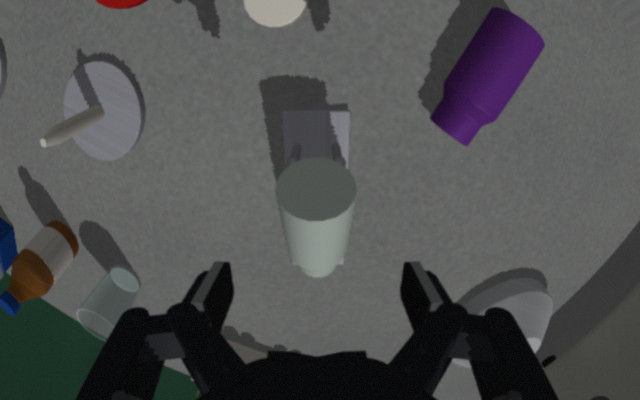

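The wrist view shows the bottle at column 316, midway between the fingertips (218 and 416), with its axis straight in the picture. The grasp is aligned, so I'll descend.

Request:
{"api": "step_arm", "payload": {"deltas": [[[0, 0, -0.005, 0, 0, 0.2, 1], [0, 0, -0.005, 0, 0, 0.4, 1], [0, 0, -0.005, 0.01, 0, 0.6, 1], [0, 0, -0.005, 0.01, 0, 0.8, 1], [0, 0, -0.005, 0.01, 0, 0.95, 1], [0, 0, -0.005, 0.01, 0, 1, 1], [0, 0, -0.005, 0.01, 0, 1, 1]]]}}

```text
time_s: 2.4
tool_pos: [0.4803, 0.165, 0.0577]
ee_rot: [[-0.834, -0.523, 0.178], [-0.512, 0.852, 0.105], [-0.207, -0.003, -0.978]]
ft_force: [0.1, -0.2, 0.0]
finger_gap: 0.0851
grip_force: 0.0
```

```bash
python3 pre.py 0
```

```text
t 2.4 pos [0.4803 0.165  0.0577] F [ 0.1 -0.2  0. ] gap 0.0851 q [ 0.13  0.45  1.96  0.16  0.54 -2.12]
turn [-0.002 -0.001 -0.   ] shift [ 0.    -0.019  0.042] largest 0.04
```

Close.

Request:
{"api": "step_arm", "payload": {"deltas": [[[0, 0, 0, 0, 0, 0.04, 0.6], [0, 0, 0, 0, 0, 0.04, 0.3], [0, 0, 0, 0, 0, 0.04, 0.1], [0, 0, 0, 0, 0, 0.04, -0.2], [0, 0, 0, 0, 0, 0.04, -0.5], [0, 0, 0, 0, 0, 0.04, -1], [0, 0, 0, 0, 0, 0.04, -1], [0, 0, 0, 0, 0, 0.04, -1]]], "newtons": 40}}

```text
time_s: 3.07
tool_pos: [0.4827, 0.1646, 0.0554]
ee_rot: [[-0.833, -0.522, 0.181], [-0.512, 0.853, 0.105], [-0.21, -0.005, -0.978]]
ft_force: [-1.5, -2.5, 6.7]
finger_gap: 0.0553
grip_force: 41.2
```

Request:
{"api": "step_arm", "payload": {"deltas": [[[0, 0, 0, -0.01, 0, -0.05, -1], [0, 0, 0, -0.03, 0, -0.15, -1], [0, 0, 0, -0.06, 0, -0.3, -1], [0, 0, 0, -0.1, 0, -0.47, -1], [0, 0, 0, -0.14, 0, -0.65, -1], [0, 0, 0, -0.18, 0, -0.83, -1], [0, 0, 0, -0.21, 0, -0.97, -1], [0, 0, 0, -0.21, 0, -0.98, -1]]]}}

```text
time_s: 3.73
tool_pos: [0.4836, 0.1655, 0.1576]
ee_rot: [[-0.832, -0.522, 0.185], [-0.511, 0.853, 0.106], [-0.213, -0.006, -0.977]]
ft_force: [0.3, 0.1, -1.6]
finger_gap: 0.0548
grip_force: 42.4
```

Run:
```python
from bench import eyes,r
import cv2,numpy as np
p,d=eyes.get_image('scene');cv2.imwrite('pics/s2.png',cv2.resize(p[150:310,260:460,::-1],None,fx=4,fy=3.6))
o=r.get_obs();print(o['finger_gap'],o['ft_force'],o['tool_pos'])
```

```text
0.05505377806293102 [-0.25756485  0.14380084 -1.38646512] [0.48289442 0.16531684 0.1561618 ]
```

View pics/s2.png

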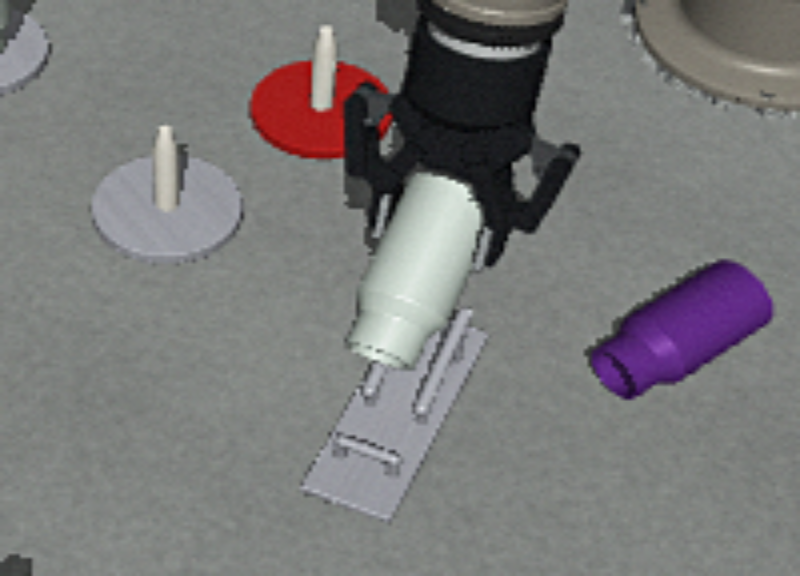

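The crop shows the bottle held clear of the cradle, mouth at crop (385,350), with nothing else disturbed. Next I'll plan the turn, checking joint ranges with the fitted kinematics.

```bash
cat >> h.py <<'E'
d1,a1,a2,a3,L=.152,.016,.504,.357,.29
def ik(P,R):
    w=P-L*R[:,2];r=np.hypot(*w[:2])-a1;h=w[2]-d1;D2=r*r+h*h
    q3=np.arccos(np.clip((D2-a2**2-a3**2)/2/a2/a3,-1,1));q2=np.arctan2(r,h)-np.arctan2(a3*np.sin(q3),a2+a3*np.cos(q3))
    q1=np.arctan2(w[1],w[0]);e=(Ro.from_euler('ZY',[q1,q2+q3]).inv()*Ro.from_matrix(R)).as_euler('ZYZ')
    return np.round([q1,q2,q3,*e],2)
# bottle in the tool, from the pose at the grasp
Rg=np.array([[-.833,-.522,.181],[-.512,.853,.105],[-.21,-.005,-.978]]);Rg=Ro.from_matrix(Rg).as_matrix()
Tg=np.array([.4827,.1646,.0554])
def dirv(az,dep):
    a,t=np.radians([az,dep]);return np.array([np.cos(a)*np.cos(t),np.sin(a)*np.cos(t),-np.sin(t)])
cT=Rg.T@(C-Tg)
def carry(mouth,az,dep):
    """tool pose that puts the mouth there with the bottle's axis at az, dep"""
    A=frame(az,dep)@frame(31.6,20).T; R=A@Rg
    return mouth-.12*dirv(az,dep)-R@cT,R
E
python3 - <<'E'
from h import *
from bench import r
o=r.get_obs();print(o['joints'].round(2),ik(o['tool_pos'],o['ee_rot']))
for az in(20,31.6,45,55,70):
    print(az,'W1',ik(*carry(np.array([.5,.1,.15]),az,90)),'over',ik(*carry(SEAT+[0,0,.13],az,90)),'seat',ik(*carry(SEAT,az,90)))
E
cat > w.py <<'E'
from h import *
import sys
x=list(map(float,sys.argv[1:])); go(*carry(np.array(x[:3]),x[3],x[4]))
E
python3 w.py .5 .12 .15 40 55
```

```text
[ 0.13  0.29  1.85  0.11  0.8  -2.06] [ 0.3   0.28  1.88  0.07  0.78 -0.29]
20 W1 [ 0.25  0.85  1.01 -0.12  2.28 -0.13] over [ 0.01  0.87  1.   -0.37  2.22 -0.41] seat [ 0.01  0.99  1.13 -0.32  1.99 -0.32]
31.6 W1 [ 0.31  0.83  1.05 -0.27  2.23 -0.3 ] over [ 0.07  0.83  1.08 -0.49  2.12 -0.54] seat [ 0.07  0.96  1.21 -0.43  1.9  -0.42]
45 W1 [ 0.38  0.8   1.13 -0.42  2.14 -0.46] over [ 0.13  0.77  1.21 -0.6   1.99 -0.66] seat [ 0.13  0.91  1.33 -0.56  1.77 -0.51]
55 W1 [ 0.43  0.76  1.2  -0.51  2.06 -0.56] over [ 0.18  0.72  1.31 -0.68  1.87 -0.73] seat [ 0.18  0.87  1.43 -0.65  1.67 -0.56]
70 W1 [ 0.5   0.69  1.34 -0.64  1.91 -0.68] over [ 0.23  0.64  1.48 -0.8   1.69 -0.8 ] seat [ 0.23  0.8   1.59 -0.79  1.5  -0.61]
t 3.78 pos [0.4829 0.1653 0.1562] F [-0.3  0.1 -1.4] gap 0.0551 q [ 0.13  0.29  1.85  0.11  0.8  -2.06]
turn [ 0.009  0.389 -0.096] shift [ 0.544 -0.56  -0.592] largest 0.59
```

Request:
{"api": "step_arm", "payload": {"deltas": [[[0, 0.03, -0.01, 0.05, -0.05, -0.06, -1], [0, 0.09, -0.02, 0.13, -0.13, -0.14, -1], [0, 0.15, -0.04, 0.22, -0.23, -0.24, -1], [0, 0.21, -0.05, 0.31, -0.32, -0.34, -1], [0, 0.27, -0.07, 0.39, -0.4, -0.43, -1], [0, 0.33, -0.08, 0.47, -0.49, -0.52, -1], [0.01, 0.38, -0.1, 0.54, -0.56, -0.59, -1], [0.01, 0.39, -0.1, 0.54, -0.56, -0.59, -1]]]}}

```text
time_s: 4.45
tool_pos: [0.4559, 0.0832, 0.1999]
ee_rot: [[-0.699, -0.649, -0.301], [-0.594, 0.761, -0.261], [0.398, -0.004, -0.917]]
ft_force: [-0.7, 0.6, -1.3]
finger_gap: 0.0553
grip_force: 42.5
```

```bash
python3 w.py .5 .08 .15 50 90
```

```text
t 4.45 pos [0.4559 0.0832 0.1999] F [-0.7  0.6 -1.3] gap 0.0553 q [ 0.16  0.48  1.47 -0.21  1.54 -2.07]
turn [ 0.072  0.381 -0.084] shift [-0.035 -0.336 -0.298] largest 0.34
```

Request:
{"api": "step_arm", "payload": {"deltas": [[[0.01, 0.03, -0.01, 0, -0.03, -0.03, -1], [0.02, 0.09, -0.02, -0.01, -0.08, -0.08, -1], [0.03, 0.15, -0.03, -0.01, -0.13, -0.12, -1], [0.04, 0.21, -0.05, -0.02, -0.19, -0.17, -1], [0.05, 0.27, -0.06, -0.02, -0.24, -0.21, -1], [0.06, 0.33, -0.07, -0.03, -0.29, -0.26, -1], [0.07, 0.38, -0.08, -0.03, -0.34, -0.3, -1], [0.07, 0.38, -0.08, -0.03, -0.34, -0.3, -1]]]}}

```text
time_s: 5.12
tool_pos: [0.4888, 0.0679, 0.2238]
ee_rot: [[-0.344, -0.766, -0.544], [-0.406, 0.643, -0.649], [0.847, -0.002, -0.532]]
ft_force: [0.1, 0.9, -2.2]
finger_gap: 0.0553
grip_force: 42.5
```

```bash
cat > fitv.py <<'E'
from h import *
from bench import eyes,r
from scipy.optimize import least_squares
import sys
np.set_printoptions(precision=4,suppress=True)
o=r.get_obs(); R=o['ee_rot']
c0=o['tool_pos']+R@cT; d0=R@Rg.T@dirv(31.6,20)
print('predicted closed',c0,'axis',d0,'mouth',c0+.12*d0)
def res(p,q):
    d=np.array([p[3],p[4],-1]);d/=np.linalg.norm(d);e=q-p[:3];s=e@d;rr=np.linalg.norm(e-s[:,None]*d,axis=1)
    Rr=np.interp(s,[.085,.097],[.029,.022])
    return np.where(s>0,np.maximum(rr-Rr,-s),np.hypot(s,np.maximum(rr-Rr,0)))
Q=[]
for n in('scene','top'):
    p,dep=eyes.get_image(n);z=dict(d=dep,**eyes.calibration(n));w=cloud(z)
    if n==sys.argv[1]: cv2.imwrite(f'pics/{sys.argv[2]}.png',p[:,:,::-1])
    e=w-c0;s=e@d0;rr=np.linalg.norm(e-s[...,None]*d0,axis=-1)
    m=(rr<.036)&(s>-.01)&(s<.125)&(p.min(-1)>70)   # bright plastic, not the black gripper
    q=w[m];Q.append(q)
    f=least_squares(lambda x:res(x,q),[*c0,0,0],loss='soft_l1',f_scale=.002)
    print(n,len(q),f.x,'mouth',f.x[:3]+.12*np.array([f.x[3],f.x[4],-1]),np.median(abs(f.fun)))
E
python3 fitv.py scene s3; python3 w.py .528 -.0717 .14 50 90
```

```text
predicted closed [0.4997 0.0803 0.2678] axis [-0.0005  0.0015 -1.    ] mouth [0.4996 0.0805 0.1478]
scene 153 [ 0.5021  0.0815  0.2645 -0.0743 -0.0521] mouth [0.4932 0.0752 0.1445] 0.0009689923355886181
top 719 [ 0.5     0.0813  0.2654 -0.0459 -0.0557] mouth [0.4945 0.0746 0.1454] 0.0009510579276094975
t 5.22 pos [0.4886 0.0676 0.2258] F [ 0.2 -0.2 -0.7] gap 0.0556 q [ 0.28  0.81  1.11 -0.56  2.06 -2.2 ]
turn [ 0.003  0.005 -0.003] shift [ 0.438 -1.197  0.878] largest 1.2
```

View pics/s3.png

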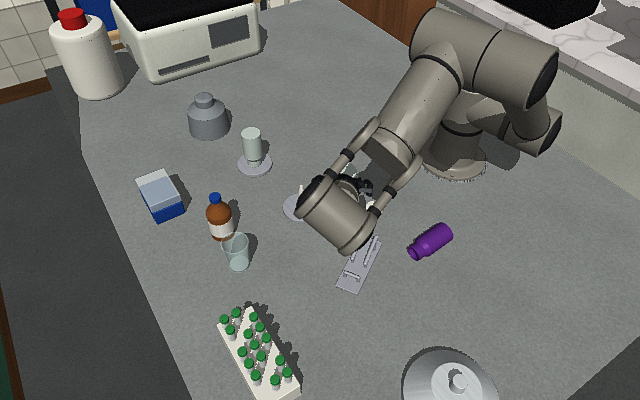

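The wrist hides the bottle from the scene camera here. Both fits suggest a residual tilt of about 4°, so I'll cross-check with the wrist camera's depth.

```bash
cat > fitw.py <<'E'
from h import *
from bench import eyes,r
from scipy.optimize import least_squares
import sys
np.set_printoptions(precision=4,suppress=True)
o=r.get_obs();R=o['ee_rot'];c0=o['tool_pos']+R@cT;d0=R@Rg.T@dirv(31.6,20)
def res(p,q):
    d=np.array([p[3],p[4],-1]);d/=np.linalg.norm(d);e=q-p[:3];s=e@d;rr=np.linalg.norm(e-s[:,None]*d,axis=1)
    Rr=np.interp(s,[.085,.097],[.029,.022])
    return np.where(s>0,np.maximum(rr-Rr,-s),np.hypot(s,np.maximum(rr-Rr,0)))
for n in('wrist','top'):
    cal=eyes.calibration(n);p,dep=eyes.get_image(n);K=cal['intrinsics']
    if n=='wrist':
        cv2.imwrite(f'pics/{sys.argv[1]}.png',p[:,:,::-1])
        v,u=np.indices(dep.shape);a,b=(u-K[0,2])/K[0,0],(v-K[1,2])/K[1,1];th=np.hypot(a,b)+1e-9;k=np.tan(th)/th
        w=(np.stack([a*k*dep,b*k*dep,dep],-1)-cal['tvec'].reshape(3))@cv2.Rodrigues(cal['rvec'])[0];w[(dep==0)|(th>1.3)]=np.nan
    else: w=cloud(dict(d=dep,**cal))
    e=w-c0;s=e@d0;rr=np.linalg.norm(e-s[...,None]*d0,axis=-1);m=(rr<.037)&(s>-.01)&(s<.125)&(p.min(-1)>60);q=w[m]
    f=least_squares(lambda x:res(x,q),[*c0,0,0],loss='soft_l1',f_scale=.002)
    vv,uu=np.nonzero(m);print(n,len(q),'px',uu.min(),uu.max(),vv.min(),vv.max(),'s',np.percentile(s[m],[1,99]),f.x,'mouth',f.x[:3]+.12*np.array([f.x[3],f.x[4],-1]),np.median(abs(f.fun)))
    g=w[(rr<.025)&(abs(s)<.008)&(p.min(-1)>60)]
    if len(g)>50:
        for _ in range(3):
            A=np.c_[g[:,:2],np.ones(len(g))];x=np.linalg.lstsq(A,g[:,2],rcond=None)[0];g=g[abs(A@x-g[:,2])<.003]
        print('  end face',len(g),'axis',x[:2],'height at c0',x@[*c0[:2],1])
E
python3 fitw.py w2
```

```text
wrist 17331 px 233 400 198 354 s [0.0022 0.0763] [ 0.5001  0.0805  0.2653 -0.0445 -0.0588] mouth [0.4947 0.0734 0.1453] 0.0003561170301089635
  end face 11225 axis [-0.0436 -0.0581] height at c0 0.2653963436705084
top 911 px 266 298 161 201 s [-0.0018  0.1102] [ 0.5     0.081   0.2678 -0.0457 -0.0602] mouth [0.4945 0.0738 0.1478] 0.0007077925155180471
  end face 408 axis [-0.0422 -0.0704] height at c0 0.2678289930135071
```

View pics/w2.png

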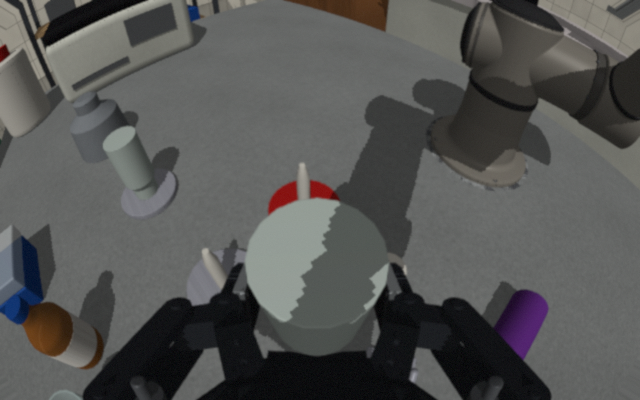

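The wrist view shows the closed end at (315,262) and the free peg at (210,265). All three fits agree that the bottle sits 4.2° over-pitched in the grip. I'll correct the in-hand model with this.

```bash
python3 - <<'E'
from h import *
from bench import r
o=r.get_obs();R=o['ee_rot'];d=np.array([-.0445,-.0587,-1]);d/=np.linalg.norm(d);c=np.array([.5001,.0806,.2662])
x=np.cross(d,[0,0,-1]);A=Ro.from_rotvec(x/np.linalg.norm(x)*np.arcsin(np.linalg.norm(x))).as_matrix()
np.savez('hand.npz',Rv=A@R,cT=R.T@(c-o['tool_pos']),dT=R.T@d)
E
cat > v.py <<'E'
from h import *
import sys
from bench import r
H=np.load('hand.npz');o=r.get_obs();c=o['tool_pos']+o['ee_rot']@H['cT'];d=o['ee_rot']@H['dT']
print('mouth now',(c+.12*d).round(4),'axis',d.round(4),'grip',round(o['grip_force'],1))
x=np.array(list(map(float,sys.argv[1:4])));go(x+[0,0,.12]-H['Rv']@H['cT'],H['Rv'])
E
python3 v.py .528 -.0717 .135
```

```text
mouth now [0.4948 0.0736 0.1465] axis [-0.0444 -0.0585 -0.9973] grip 42.5
t 5.32 pos [0.4886 0.0672 0.2277] F [-0.4  0.3 -1.7] gap 0.0552 q [ 0.28  0.81  1.11 -0.56  2.06 -2.2 ]
turn [-0.002 -0.047 -0.002] shift [ 0.403 -1.194  0.875] largest 1.19
```

Request:
{"api": "step_arm", "payload": {"deltas": [[[0, -0.01, 0, 0.03, -0.1, 0.07, -1], [0, -0.02, 0, 0.08, -0.25, 0.18, -1], [0, -0.03, 0, 0.14, -0.42, 0.31, -1], [0, -0.045, 0, 0.2, -0.6, 0.44, -1], [0, -0.045, 0, 0.26, -0.77, 0.56, -1], [0, -0.045, 0, 0.31, -0.91, 0.67, -1], [0, -0.045, 0, 0.34, -1, 0.73, -1], [0, -0.045, 0, 0.34, -1, 0.73, -1]]]}}

```text
time_s: 5.98
tool_pos: [0.5137, -0.0604, 0.2186]
ee_rot: [[-0.392, -0.762, -0.516], [-0.45, 0.648, -0.615], [0.802, -0.008, -0.597]]
ft_force: [-0.3, -0.7, -1.1]
finger_gap: 0.0553
grip_force: 42.5
```

```bash
python3 v.py .528 -.0717 .13
```

```text
mouth now [ 0.5236 -0.0498  0.1383] axis [ 0.0018 -0.0063 -1.    ] grip 42.5
t 5.98 pos [ 0.5137 -0.0604  0.2186] F [-0.3 -0.7 -1.1] gap 0.0553 q [ 0.08  0.76  1.19 -0.64  1.88 -2.33]
turn [-0.001 -0.002 -0.004] shift [ 0.016 -0.18   0.164] largest 0.18
```

Request:
{"api": "step_arm", "payload": {"deltas": [[[0, 0, 0, 0.01, -0.08, 0.07, -1], [0, 0, 0, 0.02, -0.16, 0.14, -1], [0, 0, 0, 0.02, -0.18, 0.16, -1], [0, 0, 0, 0.02, -0.18, 0.16, -1]]]}}

```text
time_s: 6.32
tool_pos: [0.5185, -0.081, 0.2095]
ee_rot: [[-0.388, -0.764, -0.516], [-0.451, 0.645, -0.616], [0.804, -0.006, -0.595]]
ft_force: [0.5, 0.0, -1.0]
finger_gap: 0.0551
grip_force: 42.5
```

```bash
python3 fitv.py top t4; sed -i 's/d0=R@Rg.*$/d0=np.array([0,0,-1.])/' fitw.py; python3 fitw.py w4; python3 v.py .528 -.0717 .13
python3 - <<'E'
import cv2
p=cv2.imread('pics/w4.png');t=cv2.imread('pics/t4.png');
cv2.imwrite('pics/c4.png',cv2.hconcat([cv2.resize(p[180:330,220:420],(400,400)),cv2.resize(t[140:240,300:400],(400,400))]))
E
```

```text
predicted closed [ 0.5271 -0.0711  0.2545] axis [ 0.0515  0.057  -0.997 ] mouth [ 0.5333 -0.0643  0.1349]
scene 134 [ 0.5288 -0.0707  0.2519  0.0171 -0.0078] mouth [ 0.5309 -0.0716  0.1319] 0.0009424823138265953
top 619 [ 0.5274 -0.0684  0.2515 -0.0005 -0.0068] mouth [ 0.5273 -0.0692  0.1315] 0.0010396880878257954
wrist 17241 px 235 398 198 354 s [0.0033 0.0743] [ 0.5281 -0.0696  0.2503  0.0014 -0.0067] mouth [ 0.5283 -0.0704  0.1303] 0.0003496900621472235
  end face 11185 axis [ 0.0018 -0.0052] height at c0 0.25034435385017795
top 762 px 337 366 158 193 s [-0.0003  0.0868] [ 0.5277 -0.0684  0.2518  0.0011 -0.004 ] mouth [ 0.5278 -0.0689  0.1318] 0.0008700066053572753
  end face 392 axis [-0.0006 -0.0063] height at c0 0.2516732509607892
mouth now [ 0.5283 -0.0696  0.1296] axis [-9.0e-04 -6.7e-03 -1.0e+00] grip 42.5
t 6.52 pos [ 0.5186 -0.0802  0.21  ] F [ 0.5  0.9 -0.2] gap 0.0552 q [ 0.05  0.77  1.2  -0.66  1.85 -2.34]
turn [-0.002 -0.004 -0.001] shift [ 0.016 -0.015  0.016] largest 0.02
```

View pics/c4.png

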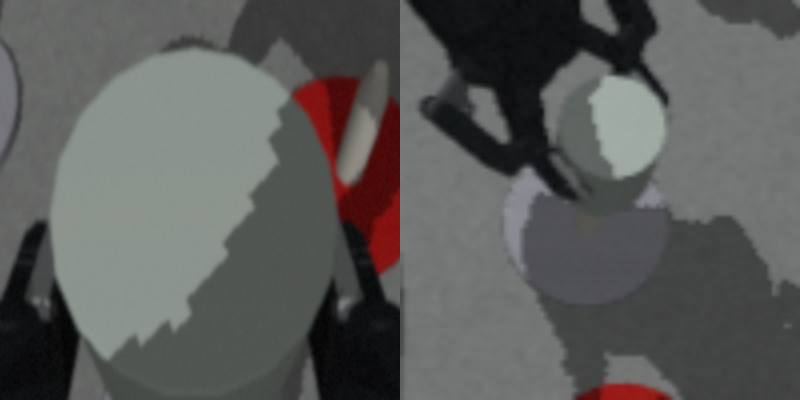

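The crop shows the bottle upright over the free stand. All fits put the mouth at about (0.528,-0.070,0.130), tilted less than 0.4°. I'll lower 90 mm first.

Request:
{"api": "step_arm", "payload": {"deltas": [[[0, -0.004, 0, -0.05, -0.01, 0.06, -1], [0, -0.004, 0, -0.14, -0.01, 0.13, -1], [0, -0.004, 0, -0.24, -0.01, 0.2, -1], [0, -0.004, 0, -0.35, -0.01, 0.28, -1], [0, -0.004, 0, -0.46, -0.01, 0.37, -1], [0, -0.004, 0, -0.57, -0.01, 0.45, -1], [0, -0.004, 0, -0.66, -0.01, 0.52, -1], [0, -0.004, 0, -0.7, -0.01, 0.55, -1]]]}}

```text
time_s: 7.18
tool_pos: [0.5174, -0.0837, 0.1186]
ee_rot: [[-0.389, -0.764, -0.515], [-0.455, 0.645, -0.614], [0.801, -0.004, -0.599]]
ft_force: [0.5, -0.4, -2.5]
finger_gap: 0.0555
grip_force: 42.5
```

```bash
python3 v.py .528 -.0717 .012
```

```text
mouth now [ 0.5271 -0.0727  0.0383] axis [-0.     -0.0019 -1.    ] grip 42.5
t 7.18 pos [ 0.5174 -0.0837  0.1186] F [ 0.5 -0.4 -2.5] gap 0.0555 q [ 0.05  0.87  1.26 -0.64  1.71 -2.24]
turn [-0.001 -0.001 -0.   ] shift [-0.218  0.     0.148] largest 0.22
```

Request:
{"api": "step_arm", "payload": {"deltas": [[[0, 0, 0, -0.03, 0, 0.02, -1], [0, 0, 0, -0.06, 0, 0.04, -1], [0, 0, 0, -0.09, 0, 0.06, -1], [0, 0, 0, -0.12, 0, 0.09, -1], [0, 0, 0, -0.15, 0, 0.11, -1], [0, 0, 0, -0.16, 0, 0.12, -1], [0, 0, 0, -0.16, 0, 0.12, -1]]]}}

```text
time_s: 7.77
tool_pos: [0.5181, -0.0838, 0.1008]
ee_rot: [[-0.391, -0.764, -0.513], [-0.455, 0.645, -0.614], [0.8, -0.006, -0.6]]
ft_force: [0.6, 0.0, -1.3]
finger_gap: 0.0554
grip_force: 42.5
```

```bash
python3 v.py .528 -.0717 .012; python3 fitw.py w5
```

```text
mouth now [ 0.5281 -0.0728  0.0205] axis [ 0.0028 -0.0021 -1.    ] grip 42.5
t 7.77 pos [ 0.5181 -0.0838  0.1008] F [ 0.6  0.  -1.3] gap 0.0554 q [ 0.05  0.89  1.27 -0.63  1.68 -2.22]
turn [-0.002  0.    -0.001] shift [-0.073  0.006  0.045] largest 0.07
wrist 17287 px 235 400 198 354 s [0.0032 0.0741] [ 0.5275 -0.0731  0.1415  0.0054 -0.0022] mouth [ 0.5281 -0.0734  0.0215] 0.0003495686078111139
  end face 11167 axis [ 0.0054 -0.0012] height at c0 0.14145093324323854
top 593 px 337 363 172 203 s [-0.001   0.0841] [ 0.5272 -0.0724  0.1432  0.0035  0.0038] mouth [ 0.5276 -0.072   0.0232] 0.0009932560472571722
  end face 297 axis [0.004  0.0052] height at c0 0.14318965650388996
```

Request:
{"api": "step_arm", "payload": {"deltas": [[[0, 0, 0, -0.01, 0, 0.01, -1], [0, 0, 0, -0.02, 0, 0.015, -1], [0, 0, 0, -0.03, 0, 0.022, -1], [0, 0, 0, -0.04, 0, 0.03, -1], [0, 0, 0, -0.05, 0, 0.037, -1], [0, 0, 0, -0.056, 0, 0.042, -1], [0, 0, 0, -0.056, 0, 0.042, -1]]]}}

```text
time_s: 8.45
tool_pos: [0.5182, -0.0838, 0.0938]
ee_rot: [[-0.391, -0.764, -0.513], [-0.455, 0.645, -0.614], [0.8, -0.007, -0.6]]
ft_force: [0.5, -0.1, -1.6]
finger_gap: 0.0551
grip_force: 42.5
```

Request:
{"api": "step_arm", "payload": {"deltas": [[[0, 0, 0, -0.004, 0, 0.003, -1], [0, 0, 0, -0.008, 0, 0.006, -1], [0, 0, 0, -0.012, 0, 0.009, -1], [0, 0, 0, -0.012, 0, 0.009, -1]]]}}

```text
time_s: 8.78
tool_pos: [0.5183, -0.0838, 0.0925]
ee_rot: [[-0.391, -0.764, -0.513], [-0.455, 0.645, -0.614], [0.8, -0.007, -0.6]]
ft_force: [-0.2, 0.7, -1.6]
finger_gap: 0.0554
grip_force: 42.5
```

Mouth is at about 0.012–0.014. I'll continue in 1 mm steps.

Request:
{"api": "step_arm", "payload": {"deltas": [[[0, 0, 0, -0.004, 0, 0.003, -1], [0, 0, 0, -0.008, 0, 0.006, -1], [0, 0, 0, -0.008, 0, 0.006, -1]]]}}

```text
time_s: 9.03
tool_pos: [0.5183, -0.0838, 0.0915]
ee_rot: [[-0.391, -0.764, -0.513], [-0.455, 0.645, -0.614], [0.8, -0.007, -0.6]]
ft_force: [-0.6, -0.7, -0.6]
finger_gap: 0.0553
grip_force: 42.5
```

Request:
{"api": "step_arm", "payload": {"deltas": [[[0, 0, 0, -0.004, 0, 0.003, -1], [0, 0, 0, -0.008, 0, 0.006, -1], [0, 0, 0, -0.008, 0, 0.006, -1]]]}}

```text
time_s: 9.28
tool_pos: [0.5184, -0.0839, 0.0911]
ee_rot: [[-0.391, -0.764, -0.513], [-0.454, 0.645, -0.614], [0.8, -0.007, -0.6]]
ft_force: [-0.2, 1.1, 2.7]
finger_gap: 0.0554
grip_force: 42.6
```

Contact: the force rose by about 4 N at the expected height. Release gently.

Request:
{"api": "step_arm", "payload": {"deltas": [[[0, 0, 0, 0, 0, 0, 0.3], [0, 0, 0, 0, 0, 0, 0.38], [0, 0, 0, 0, 0, 0, 0.5], [0, 0, 0, 0, 0, 0, 0.65], [0, 0, 0, 0, 0, 0, 0.8], [0, 0, 0, 0, 0, 0, 1], [0, 0, 0, 0, 0, 0, 1], [0, 0, 0, 0, 0, 0, 1]]], "newtons": 20}}

```text
time_s: 9.95
tool_pos: [0.5183, -0.0838, 0.0905]
ee_rot: [[-0.391, -0.764, -0.513], [-0.455, 0.645, -0.614], [0.8, -0.007, -0.6]]
ft_force: [0.1, 0.0, 0.1]
finger_gap: 0.0855
grip_force: 0.0
```

```bash
python3 fitw.py w6
```

```text
wrist 17463 px 242 387 198 355 s [0.0026 0.1242] [ 0.5281 -0.0734  0.1317  0.0033  0.0136] mouth [ 0.5285 -0.0717  0.0117] 0.00040815925429024544
  end face 11273 axis [ 0.0001 -0.0003] height at c0 0.13172822108391433
top 755 px 334 361 174 209 s [-0.0009  0.1246] [ 0.53   -0.0721  0.1329 -0.0716 -0.0268] mouth [ 0.5214 -0.0753  0.0129] 0.001558228169425937
  end face 294 axis [0.0115 0.0023] height at c0 0.13289698649576281
```

The bottle is seated with its closed end level at 0.132. Retract along the tool axis.

Request:
{"api": "step_arm", "payload": {"deltas": [[[0, 0, 0, 0, 0, -0.05, 1], [0, 0, 0, 0, 0, -0.15, 1], [0, 0, 0, 0, 0, -0.3, 1], [0, 0, 0, 0, 0, -0.45, 1], [0, 0, 0, 0, 0, -0.6, 1], [0, 0, 0, 0, 0, -0.75, 1], [0, 0, 0, 0, 0, -0.9, 1], [0, 0, 0, 0, 0, -1, 1]]]}}

```text
time_s: 10.72
tool_pos: [0.5707, -0.0209, 0.152]
ee_rot: [[-0.393, -0.765, -0.511], [-0.456, 0.644, -0.614], [0.799, -0.008, -0.602]]
ft_force: [-0.1, 0.0, 0.1]
finger_gap: 0.0851
grip_force: 0.0
```

Request:
{"api": "step_arm", "payload": {"deltas": [[[0, 0, 0, 0.15, 0, -0.1, 1], [0, 0, 0, 0.35, 0, -0.2, 1], [0, 0, 0, 0.6, 0, -0.3, 1], [0, 0, 0, 0.8, 0, -0.35, 1], [0, 0, 0, 0.8, 0, -0.35, 1], [0, 0, 0, 0.8, 0, -0.35, 1]]]}}

```text
time_s: 11.22
tool_pos: [0.5563, -0.0375, 0.2377]
ee_rot: [[-0.395, -0.764, -0.511], [-0.455, 0.646, -0.613], [0.798, -0.009, -0.602]]
ft_force: [0.3, -0.2, -1.1]
finger_gap: 0.0857
grip_force: 0.0
```

Run:
```python
from bench import eyes,r
import cv2
o=r.get_obs();print(o['tool_pos'],o['ft_force'],o['qd'].round(3))
p,_=eyes.get_image('top');q,_=eyes.get_image('wrist')
cv2.imwrite('pics/f.png',cv2.hconcat([p[40:300,180:500,::-1],q[60:320,100:540,::-1]]))
```

```text
[ 0.55631124 -0.03751674  0.23769975] [ 0.32522572 -0.23508668 -1.08167896] [ 0.006  0.048  0.025  0.013 -0.016  0.006]
```

View pics/f.png

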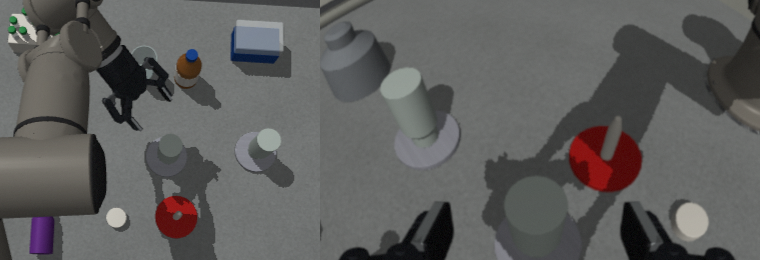

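The picture shows the bottle standing mouth down on the free stand (left panel (167,150), right panel (537,205)). The other bottle, cap, reagent and beaker are undisturbed, and the gripper is clear. I'll hand it in.

```bash
python3 -c "
from bench import order
print(order.hand_in())"
```

```text
the job is handed in; nothing more can be done
None
```

The bottle is mouth down on the free peg with its rim flat on the foot and the gripper clear of it, and the job was handed in at about 11 s.

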